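Fetch the orange jar from behind the bottles

TASK

The jar with the orange body stands in the plywood station behind two white bottles: first set both bottles aside, standing in the grey tray, while the jar stays where it is, then fetch the jar and stand it in the middle of the round green pad. Only when the jar is there, put each bottle back into the station, standing centred on the disc of its own cap colour. Knock nothing over, and leave the yellow tape roll and the small tin in the station where they are.

Things in the scene. Friction and masses are not known exactly. Their poses are not given: they have to be found in the camera images.
- bottle_red: white bottle with red cap and red band, loose, upright, 120 mm tall; straight round body 48 mm in diameter from its foot to 98 mm, then a shoulder and a cap 34 mm in diameter; about 180 g. Origin: centre of its underside, z up. At the start it stands on the red disc.
- bottle_blue: the same bottle with blue cap and blue band. Origin: centre of its underside, z up. At the start it stands on the blue disc.
- jar: round jar 54 mm in diameter and 55 mm tall, orange body, black lid (top 13 mm, same diameter, a small orange dot on it), loose, about 150 g. Origin: centre of its underside, z up. At the start it stands on the station's floor, behind (station +x) and midway between the bottles.
- disc_red: fixed red disc, 54 mm in diameter, 2 mm thick, on the station's floor: home of the red-capped bottle. Hidden under that bottle but for a narrow rim at the start. Origin: centre of its underside; a bottle standing on it has its origin 2 mm above this.
- disc_blue: fixed blue disc, the same size: home of the blue-capped bottle. Its centre and the red disc's lie 80 mm apart along the station's y; which of the two is at +y varies.
- station: fixed shallow plywood tray, 170 mm (x) by 280 mm (y), floor 6 mm thick, a 14 mm high lip at front (-x) and sides and a 24 mm high lip at the back (+x), walls 5 mm thick. Origin: centre of its underside, x away from the robot (turned up to 0.2 rad). The discs lie at about x = -20 mm, y = +-40 mm, the jar at about x = +35 mm, y = 0.
- tray: fixed empty grey open tray, 220 mm (x) by 130 mm (y) by 22 mm high, walls and floor 4 mm thick; the side area for both bottles, to the left or the right of the station, its x away from the robot (turned up to 0.15 rad). Origin: centre of its underside.
- pad: fixed round green pad, 100 mm in diameter, 4 mm thick, with a thin white ring of 58 mm diameter about its centre; the place for the jar, on the other side of the station from the tray. Origin: centre of its underside.
- tape: yellow tape roll lying flat in the station, 56 mm in diameter, 19 mm high, loose; about 100 mm beside the jar. Not to be moved. Origin: centre of its underside.
- tin: small round steel tin with copper lid, 50 mm in diameter, 30 mm high, loose; about 100 mm to the jar's other side. Not to be moved. Origin: centre of its underside.
Not all that is in view belongs to the job. What is shaped like the jar but pink is not meant.

How it is judged (in metres and radians):
On the way, in this order (a step that is already met when the one before it is completed fails the run):
1. both bottles stand released in the tray while the jar is still in its place (within 30 mm of its start) (x of bottle_red in the frame of tray between -0.085 and 0.085 m and y of bottle_red in the frame of tray between -0.04 and 0.04 m and z of each of bottle_red, bottle_blue in the frame of tray below 0.012 m and angle between each of bottle_red, bottle_blue's own z axis and vertical below 0.1 rad and contact force between the fingers and bottle_red below 0.1 N and linear speed of each of bottle_red, bottle_blue below 0.03 m/s and x of bottle_blue in the frame of tray between -0.085 and 0.085 m and y of bottle_blue in the frame of tray between -0.04 and 0.04 m and contact force between the fingers and bottle_blue below 0.1 N and distance of jar from where it was at the start of the episode below 0.03 m), for 0.2 s.
2. the jar stands released in the middle of the pad while both bottles still stand in the tray (horizontal distance between jar and pad below 0.015 m and z of jar in the frame of pad below 0.009 m and angle between each of jar, bottle_red, bottle_blue's own z axis and vertical below 0.1 rad and contact force between the fingers and jar below 0.1 N and linear speed of each of jar, bottle_red, bottle_blue below 0.03 m/s and x of bottle_red in the frame of tray between -0.085 and 0.085 m and y of bottle_red in the frame of tray between -0.04 and 0.04 m and z of each of bottle_red, bottle_blue in the frame of tray below 0.012 m and contact force between the fingers and bottle_red below 0.1 N and x of bottle_blue in the frame of tray between -0.085 and 0.085 m and y of bottle_blue in the frame of tray between -0.04 and 0.04 m and contact force between the fingers and bottle_blue below 0.1 N), for 0.2 s.
At the end, for the whole second after the job is handed in: The jar stands upright on the pad, its centre within 15 mm of the pad's; each bottle stands upright on the disc of its cap colour, centres within 15 mm; the tape roll and the tin are within 20 mm of where they were; all is released and at rest (horizontal distance between jar and pad below 0.015 m and z of jar in the frame of pad below 0.009 m and angle between each of jar, bottle_red, bottle_blue's own z axis and vertical below 0.1 rad and contact force between the fingers and jar below 0.1 N and linear speed of each of jar, bottle_red, bottle_blue below 0.03 m/s and horizontal distance between bottle_red and disc_red below 0.015 m and z of bottle_red in the frame of disc_red below 0.007 m and contact force between the fingers and bottle_red below 0.1 N and horizontal distance between bottle_blue and disc_blue below 0.015 m and z of bottle_blue in the frame of disc_blue below 0.007 m and contact force between the fingers and bottle_blue below 0.1 N and distance of each of tape, tin from where it was at the start of the episode below 0.02 m); the robot touches nothing.
It fails at once if a bottle or the jar is tipped (over about 30 degrees) (angle between any of bottle_red, bottle_blue, jar's own z axis and vertical above 0.52 rad).
It fails at once if the tape roll or the tin is moved by more than 20 mm (distance of any of tape, tin from where it was at the start of the episode above 0.02 m).
It also fails if it takes over 131 s, if anything falls off the work surface, if the arm or the gripper's body presses on something with over 40 N, if the wrist force passes 120 N, or if a joint passes its speed limit or range.

ROBOT

A 6-joint arm with a two-finger parallel gripper is mounted at the origin on the work surface. World frame = base frame: x ahead of the robot, y to its left, z up, the work surface at z = 0. Lengths are in mm, angles in rad, forces in N, time in s.
With the tool pointing down it reaches from about 400 to 925 mm from the base axis. Payload 12.5 kg.
Tool frame: the origin (TCP) lies midway between the tips of the shut fingers; the grasp point (between the pads) lies 19 mm behind it (env.pinch_z is the z of the grasp point in the tool frame, in mm); z points along the fingers, y is the line along which they close (so a half turn about z gives the same grasp; the last joint's range is limited). The gripper opens to 95 mm and grips with 3 to 60 N. Pads are 20 mm wide; open, the fingers measure 119 mm over their backs; the gripper's body (75 mm by 180 mm) begins 59 mm behind the grasp point.
Start: joints at [-1.401, 0.491, 1.559, -0, 1.092, -0.106], TCP at [170.221, -601.391, 214.661] pointing down, gripper open.
Joint ranges: [-3.1, 3.1], [-0.84, 2.19], [0.05, 2.79], [-1.13, 4.28], [0.06, 2.93], [-2.69, 2.69]. Speed limits (rad/s): [2.22, 2.22, 2.79, 3.14, 3.14, 3.14].

INTERFACE

Orientations are given as [roll, pitch, yaw] about the fixed x, y, z axes, in that order (R = Rz(yaw) Ry(pitch) Rx(roll)).
In Python, from cell import env, eyes gives the robot as it stands.
- The arm moves only by the shell command python3 -m inch 'ROWS'. ROWS is JSON, a list of rows, each a list of 3 entries, a list of its own where there are three numbers: the shift along the tool's x, y, z in units of 60 mm (1.0 is 60 mm), then the turn about the tool's z in units of 5 degrees (1.0 is 5 degrees), then the closure, from -1 (fully open) to 1 (shut). In form: [[[tx, ty, tz], turn, claw], ...]. A call has exactly 10 rows; each row shifts and turns the commanded pose from where the row before left it, along the tool's axes as they then stand; what a row does not reach is not made up. A row lasts 1/8 s, in which the tool goes at most 62.5 mm and 10.7 degrees, less where a joint would pass 70% of its speed; a pose out of reach is approached as far as the arm can. A call is refused whole if a number of a shift passes 1 or a number of a turn 1, either way. A call with a gripper value outside its range is refused whole. The fingers move at their own pace and stop on an object; the grip force is fixed at half the most. Time passes only in rows, so rows that do not move let the fingers close, or fill a call up. It gives the time, the measured TCP pose, the force, the opening and the grip force at its end, in the units of the state.
- env.state(): the state, without advancing time (a new reading comes with each control period).
- eyes.read_camera(name): name is "side" or "top" or "wrist"; returns a dict with "pixels" (400x640x3 uint8, red, green, blue), "fx", "fy", "cx", "cy" (pixels), "extrinsics" (4x4, takes a point from world to camera coordinates). Camera axes: x right, y down, z forward; pixel columns grow to the right and rows downward; lengths in mm; the calibration is good to about 2 mm. A picture is of the moment at which its call begins. There is no depth.
- env.job_done(): hands the job in; it is judged then, once.
Trained networks look in a picture, given as the dict that the camera call returned (one of the last four; its "shot" number tells which), for a name from the list of things; names that differ only in an ending like _2 or _b are one class to them, and where a whole thing is asked for, a point or a joint stands for the part that bears it (a point fixed in the world has none). Each returns a list of dicts, best first, with "score" (0 to 1); they miss things now and then, are a little off and sometimes report something else, mostly with a low value. They report only what shows in the picture. A call takes as long as a camera call. They do not tell look-alikes from the thing itself.
- eyes.boxes_of(name, picture): "centre" ([row, column] in pixels, amid what is visible of it).
- eyes.cut_out(name, picture): "mask" (400x640 bool, what is visible of it) and "centre" ([row, column] in pixels, amid what is visible of it).
- eyes.spot_point(name, picture): "centre" ([row, column] in pixels: a listed point, or the origin of a listed thing).
The state is a dict: "t": time; "joints": joint angles; "qvel": joint speeds; "tau": joint torques, N m; "eef_pos": TCP position; "tcp_rot": TCP orientation; "ft_force": force on the tool from outside, world axes, zero at the start; "moment": the same for the moment, N m; "opening": opening from 0.0 (shut) to 1.0 (fully open); "grip_force": force on a finger pad.
Only numpy, scipy, OpenCV 4.12 (cv2) and the standard library are available. Lean on these libraries where they do the work, as an engineer would, in place of code of your own. Each camera call takes 0.05 s, during which the arm holds its last target. There are 200 camera calls.

## Working session

There is one attempt and no reset: what is moved stays moved. The work goes in short steps, Python scripts to look and compute and a shell command to move; the robot and the scene stay as the last step left them, time stands still between calls to the robot, and variables do not carry over. Pictures are saved under pics/ and viewed, at most 14 in all, crops included, and the job is handed in when it is done.

```bash
ls; mkdir -p pics; python3 - <<'E'
from cell import env, eyes
import cv2
s=env.state(); print({k:s[k] for k in('t','eef_pos','tcp_rot','opening','joints')}, env.pinch_z)
for n in('top','side'):
    p=eyes.read_camera(n); cv2.imwrite(f'pics/{n}0.png',p['pixels'][:,:,::-1]); print(n,p['fx'],p['cx'],p['cy'],p['extrinsics'])
E
```

```text
pics
{'t': 0.0, 'eef_pos': array([ 170.17797039, -601.12999941,  214.07959705]), 'tcp_rot': array([-3.14052619e+00, -1.00050334e-04,  2.75787905e-01]), 'opening': 0.9994900332737127, 'joints': array([-1.40059072e+00,  4.91523134e-01,  1.55946332e+00, -1.45344259e-05,
        1.09167727e+00, -1.05575644e-01])} -18.8
top 472.64811325431583 311.031693692671 201.64128733425946 [[ 2.54675090e-03 -9.99596872e-01 -2.82773431e-02  1.07348590e+01]
 [-9.81667661e-01  2.89016214e-03 -1.90578726e-01  5.88531048e+02]
 [ 1.90583625e-01  2.82443098e-02 -9.81264562e-01  8.78969122e+02]
 [ 0.00000000e+00  0.00000000e+00  0.00000000e+00  1.00000000e+00]]
side 388.13247442999284 321.4419253127981 201.22752440849388 [[-8.15091983e-01 -5.79066987e-01  1.75066569e-02  4.83845859e+02]
 [-3.80327738e-01  5.12063761e-01 -7.70156813e-01  2.71372681e+02]
 [ 4.37007861e-01 -6.34406911e-01 -6.37614304e-01  6.51635245e+02]
 [ 0.00000000e+00  0.00000000e+00  0.00000000e+00  1.00000000e+00]]
```

View pics/top0.png

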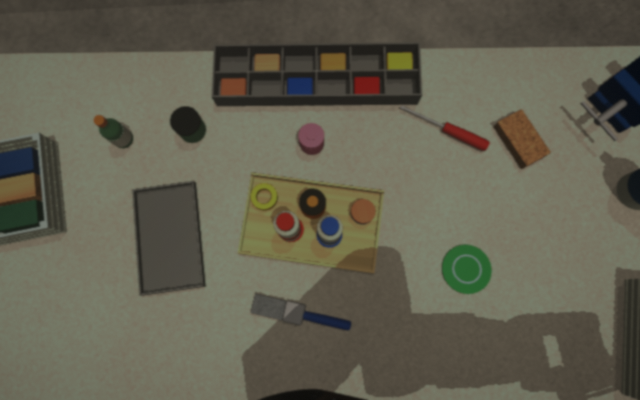

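View pics/side0.png

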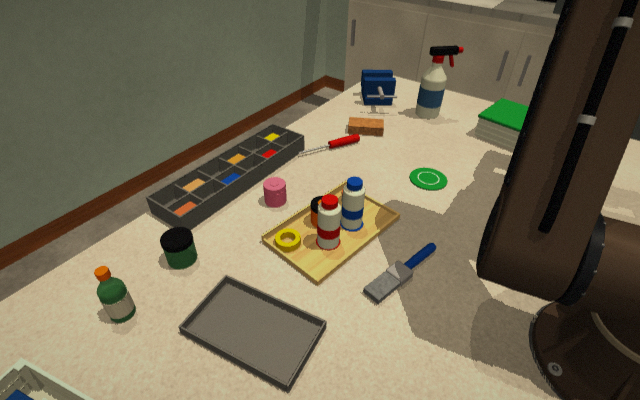

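Top view: the bottle with the red cap is at about (row 222, col 286) and the blue one at (229, 330). The tape is at (197, 264), the tin at (211, 362), the tray at (237, 169) and the pad at (269, 466).
Possible mix-ups with the jar:
- black lid with orange dot in the station (203, 312)
- pink jar (138, 311)
- green jar with black lid (124, 187)
- orange-capped green bottle (121, 101)
- copper-lidded tin (211, 362)

By the description I choose (203, 312), and I'll check it in a close crop.

```bash
cat > h.py <<'E'
import numpy as np, cv2
from cell import env, eyes
def ray(p,rc,z):
    E=p['extrinsics'];R=E[:3,:3];t=E[:3,3]
    d=R.T@np.array([(rc[1]-p['cx'])/p['fx'],(rc[0]-p['cy'])/p['fy'],1]);c=-R.T@t
    return (c+d*(z-c[2])/d[2])[:2]
def proj(p,X):
    c=p['extrinsics'][:3,:3]@np.array(X,float)+p['extrinsics'][:3,3]
    return np.array([p['cy']+p['fy']*c[1]/c[2],p['cx']+p['fx']*c[0]/c[2]])
def hsv(p,lo,hi,box):
    h=cv2.cvtColor(p['pixels'],cv2.COLOR_RGB2HSV);m=cv2.inRange(h,np.array(lo),np.array(hi))
    k=np.zeros_like(m);r0,r1,c0,c1=box;k[r0:r1,c0:c1]=255
    return m&k
E
python3 - <<'E'
from h import *
np.set_printoptions(precision=1,suppress=True)
P={n:eyes.read_camera(n) for n in('top','side')}
z={'bottle_red':8,'bottle_blue':8,'jar':6,'station':0,'tray':0,'pad':0,'tape':6,'tin':6,'disc_red':6,'disc_blue':6}
for n in z:
  for c in P:
    for d in eyes.spot_point(n,P[c])[:2]: print(n,c,round(d['score'],2),np.array(d['centre']),ray(P[c],d['centre'],z[n]))
p=P['top']
for n,zz in(('station',14),('tray',22),('pad',4)):
    for d in eyes.cut_out(n,p)[:1]:
        cs,_=cv2.findContours(d['mask'].astype(np.uint8),0,2);c=max(cs,key=cv2.contourArea)[:,0,::-1]
        w=np.array([ray(p,q,zz) for q in c]).astype(np.float32)
        print(n,'rect',cv2.minAreaRect(w))
a=p['pixels'][160:290,230:400];b=P['side']['pixels'][160:290,230:400]
im=np.hstack([a,b])[:,:,::-1]
cv2.imwrite('pics/crop.png',cv2.resize(im,None,fx=2.3,fy=2.3,interpolation=2))
E
```

```text
bottle_red top 0.77 [233.1 288.3] [532.1  58.7]
bottle_red side 0.91 [241.8 329. ] [535.9  53. ]
bottle_blue top 0.71 [235.  327.6] [528.1 -22.2]
bottle_blue side 0.62 [224.3 351.2] [526.5 -23.4]
jar top 0.9 [206.8 309.2] [587.4  15.9]
jar side 0.55 [202.3 276.1] [717.7  17.3]
jar side 0.45 [222.4 324.2] [581.3   6.5]
station top 0.58 [221.6 313.3] [557.2   7.4]
tray top 0.79 [236.7 172.3] [525.8 302.1]
tray top 0.62 [222.5 311.5] [555.3  11.2]
tray side 0.85 [329.9 254.8] [522.8 303.5]
pad top 0.56 [267.8 466.1] [ 462.  -302.7]
pad side 0.76 [178.5 428.9] [ 457.7 -309.9]
pad side 0.56 [221.6 322.5] [589.7   1.2]
tape top 0.89 [195.3 264. ] [612.3 111. ]
tape side 0.67 [243.7 286.4] [608.3 111. ]
tin top 0.82 [211.3 360.2] [577.7 -90. ]
disc_red top 0.72 [220.4 312.5] [558.8   8.9]
disc_red top 0.63 [230.2 292.7] [538.4  49.9]
disc_red side 0.4 [242.4 329.1] [535.7  52.7]
disc_blue top 0.5 [236.7 329. ] [524.8 -25.1]
disc_blue side 0.49 [224.1 351. ] [528.3 -25.6]
station rect ((556.381103515625, 11.067184448242188), (280.794921875, 175.93038940429688), 81.95133972167969)
tray rect ((523.7765502929688, 303.96929931640625), (221.26455688476562, 136.09201049804688), 8.00779914855957)
pad rect ((460.30145263671875, -302.66156005859375), (97.57611083984375, 99.22895050048828), 43.7014274597168)
```

View pics/crop.png

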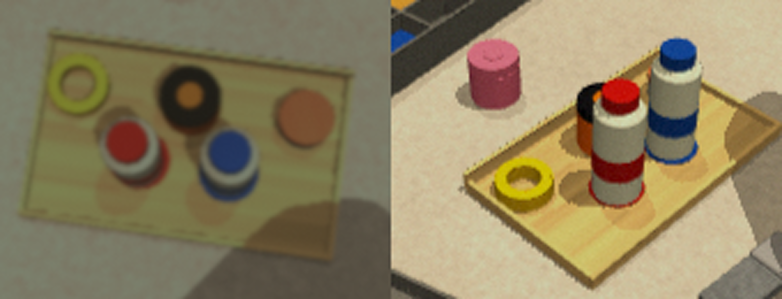

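The crop confirms the choice: a black lid with an orange dot, orange body, in the station behind the bottles. The pink jar stands outside the station. Next I refine the positions by colour.

```bash
python3 - <<'E'
from h import *
np.set_printoptions(precision=1,suppress=True)
P={n:eyes.read_camera(n) for n in('top','side')}
def cen(m):
    n,l,s,c=cv2.connectedComponentsWithStats(m);i=1+s[1:,4].argmax();return c[i][::-1],s[i,4],l==i
t,s=P['top'],P['side']
# cap tops: top view blob of bright colour = cap (z 128 top)
import sys
for nm,lo,hi,bt,bs in(('red',(0,160,90),(6,255,255),(205,240,268,302),(190,212,312,350)),
                   ('blue',(108,130,60),(125,255,255),(210,240,312,345),(172,196,340,368))):
    for p,b in((t,bt),(s,bs)):
        m=hsv(p,lo,hi,b);
        if nm=='red': m|=hsv(p,(174,)+lo[1:],(180,255,255),b)
        if not m.any(): print(nm,'none');continue
        c,a,k=cen(m); r,cc=np.where(k); print(nm,c,a,(r.min(),r.max(),cc.min(),cc.max()),ray(p,c,128),ray(p,c,118))
for n,zz in(('bottle_red',68),('bottle_blue',68),('jar',55),('tape',16),('tin',36)):
    for c in P:
        for d in eyes.cut_out(n,P[c])[:1]: print(n,c,round(d['score'],2),np.array(d['centre']),d['mask'].sum(),ray(P[c],d['centre'],zz))
m=hsv(t,(5,150,70),(18,255,255),(190,215,300,325));c,a,_=cen(m);print('dot',c,a,ray(t,c,61))
E
```

```text
red [221.2 284.7] 226 (np.int64(213), np.int64(229), np.int64(277), np.int64(293)) [538.7  56.3] [540.3  57.1]
red [201.5 329.4] 209 (np.int64(194), np.int64(209), np.int64(321), np.int64(337)) [534.1  60.4] [540.7  50.3]
blue [225.7 329.5] 206 (np.int64(218), np.int64(234), np.int64(322), np.int64(337)) [530.2 -24.9] [531.7 -25. ]
blue [183.1 354.4] 160 (np.int64(177), np.int64(190), np.int64(347), np.int64(361)) [526.5 -20.7] [532.9 -32.5]
bottle_red top 0.63 [226.1 285. ] 623 [538.2  60.7]
bottle_blue top 0.78 [229.6 331. ] 655 [531.2 -28.4]
bottle_blue side 0.97 [206.4 350.4] 1070 [527.4 -13.9]
jar top 0.94 [202.9 309.6] 635 [586.3  13.5]
jar side 0.74 [209.2 315. ] 213 [592.8  27.5]
tape top 0.96 [197.  269.9] 494 [606.5  97.3]
tape side 0.6 [235.1 288.5] 447 [614.6  95.4]
tin top 0.74 [207.3 365.4] 506 [580.6 -98.3]
dot [200.9 312.1] 103 [589.1   8.5]
```

Both views agree, in mm: red (540, 55), blue (530, -25), jar (590, 7.5), station yaw about -7.6°, tray (524, 303) yaw +8°, pad (460, -303). The red-blue spacing is 81 against the given 80. I turn the tool so the fingers close along station x, then fly to above the red bottle.

```bash
python3 -m inch '[[[0,0,0],-1,-0.6],[[0,0,0],-1,-0.6],[[0,0,0],-1,-0.6],[[0,0,0],-1,-0.6],[[0,0,0],-1,-0.6],[[0,0,0],-1,-0.6],[[0,0,0],-1,-0.6],[[0,0,0],-1,-0.6],[[0,0,0],-1,-0.6],[[0,0,0],-1,-0.6]]'
python3 -m inch '[[[0,0,0],-1,-0.6],[[0,0,0],-1,-0.6],[[0,0,0],-1,-0.6],[[0,0,0],-0.3,-0.6],[[0.58,0.23,0],0,-0.6],[[0.58,0.23,0],0,-0.6],[[0.58,0.23,0],0,-0.6],[[0.58,0.23,0],0,-0.6],[[0.58,0.23,0],0,-0.6],[[0.58,0.23,0],0,-0.6]]'
python3 -m inch '[[[0.58,0.23,0],0,-0.6],[[0.58,0.23,0],0,-0.6],[[0.58,0.23,0],0,-0.6],[[0.58,0.23,0],0,-0.6],[[0.58,0.23,0],0,-0.6],[[0.58,0.23,0],0,-0.6],[[0.58,0.23,0],0,-0.6],[[0.58,0.23,0],0,-0.6],[[0.58,0.23,0],0,-0.6],[[0.58,0.23,0],0,-0.6]]'
cat >> h.py <<'E'
def to(x,y,z=None,yaw=None):
    s=env.state();p=s['eef_pos'];a=s['tcp_rot'][2];d=np.array([x,y])-p[:2];c,n=np.cos(a),np.sin(a)
    print('t %.1f at'%s['t'],np.round(p,1),'rot',np.round(s['tcp_rot'],3),'open %.2f'%s['opening'],'F',np.round(s['ft_force'],1),'| shift units x,y,z: %.2f %.2f %.2f'%((c*d[0]+n*d[1])/60,(n*d[0]-c*d[1])/60,0 if z is None else (p[2]-z)/60),'turn %.2f'%(0 if yaw is None else -np.rad2deg(yaw-a)/5))
E
python3 -c "
from h import *
to(540,55,69,1.437)"
```

```text
t: 3.2
eef_pos: [170.2, -601.4, 214.7]
tcp_rot: [3.142, 0.0, 1.151]
ft_force: [-0.6, -0.0, -0.8]
opening: 0.801
grip_force: 0.0
t: 4.45
eef_pos: [280.7, -404.5, 214.8]
tcp_rot: [3.141, 0.0, 1.435]
ft_force: [1.2, -0.7, -0.1]
opening: 0.798
grip_force: 0.0
t: 5.7
eef_pos: [464.2, -78.0, 214.8]
tcp_rot: [3.141, 0.0, 1.435]
ft_force: [0.8, -0.0, 0.1]
opening: 0.8
grip_force: 0.0
t 5.7 at [464.2 -78.  214.8] rot [3.141 0.    1.435] open 0.80 F [ 0.8 -0.   0.1] | shift units x,y,z: 2.37 0.95 2.43 turn -0.02
```

```bash
python3 -m inch '[[[0.59,0.24,0],0,-0.6],[[0.59,0.24,0],0,-0.6],[[0.59,0.24,0],0,-0.6],[[0.6,0.23,0],0,-0.6],[[0,0,0.3],0,-0.6],[[0,0,0.3],0,-0.6],[[0,0,0],0,-0.6],[[0,0,0],0,-0.6],[[0,0,0],0,-0.6],[[0,0,0],0,-0.6]]' >/dev/null
python3 - <<'E'
from h import *
to(540,55,69,1.437)
p=eyes.read_camera('wrist');cv2.imwrite('pics/w1.png',p['pixels'][:,:,::-1])
for n,q in(('red top',(540,55,128)),('blue top',(530,-25,128)),('jar top',(590,7.5,61))): print(n,proj(p,q))
E
```

```text
t 7.0 at [539.3  54.  179.1] rot [ 3.141 -0.     1.436] open 0.80 F [ 0.  -0.5 -0. ] | shift units x,y,z: 0.02 0.01 1.83 turn -0.01
red top [216.55486684 315.03463137]
blue top [302.99971246 316.09419859]
jar top [232.3628633  367.24127357]
```

View pics/w1.png

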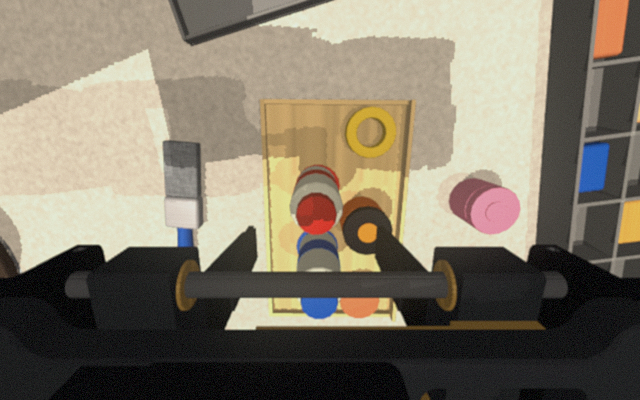

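The wrist view shows the red cap at (214, 316) against a prediction of (216, 315). The blue cap at (302, 319) and the jar lid at (232, 367) also match, and the station edges line up with the tool. I descend, close and lift.

```bash
python3 -m inch '[[[0.02,0.01,0.37],0,-0.6],[[0,0,0.37],0,-0.6],[[0,0,0.37],0,-0.6],[[0,0,0.37],0,-0.6],[[0,0,0.37],0,-0.6],[[0,0,0],0,-0.6],[[0,0,0],0,0.4],[[0,0,0],0,0.4],[[0,0,0],0,0.4],[[0,0,0],0,0.4]]'
python3 -m inch '[[[0,0,0],0,0.4],[[0,0,0],0,0.4],[[0,0,-0.1],0,0.4],[[0,0,-0.2],0,0.4],[[0,0,-0.3],0,0.4],[[0,0,-0.3],0,0.4],[[0,0,-0.1],0,0.4],[[0,0,0],0,0.4],[[0,0,0],0,0.4],[[0,0,0],0,0.4]]'
python3 -c "
from h import *
to(574,308,66,1.437)"
```

```text
t: 8.25
eef_pos: [540.1, 55.2, 68.1]
tcp_rot: [3.141, -0.0, 1.436]
ft_force: [0.3, 0.8, 4.5]
opening: 0.496
grip_force: 30.0
t: 9.5
eef_pos: [539.7, 55.2, 127.1]
tcp_rot: [-3.141, 0.0, 1.436]
ft_force: [-0.1, 0.9, -1.6]
opening: 0.499
grip_force: 30.0
t 9.5 at [539.7  55.2 127.1] rot [-3.141  0.     1.436] open 0.50 F [-0.1  0.9 -1.6] | shift units x,y,z: 4.25 0.00 1.02 turn -0.01
```

```bash
python3 -m inch '[[[0.2,0,0],0,0.4],[[0.4,0,0],0,0.4],[[0.5,0,0],0,0.4],[[0.5,0,0],0,0.4],[[0.5,0,0],0,0.4],[[0.5,0,0],0,0.4],[[0.5,0,0],0,0.4],[[0.5,0,0],0,0.4],[[0.4,0,0],0,0.4],[[0.25,0,0],0,0.4]]'
python3 -m inch '[[[0,0,0],0,0.4],[[0,0,0.2],0,0.4],[[0,0,0.25],0,0.4],[[0,0,0.25],0,0.4],[[0,0,0.15],0,0.4],[[0,0,0.1],0,0.4],[[0,0,0.06],0,0.4],[[0,0,0.02],0,0.4],[[0,0,0],0,0.4],[[0,0,0],0,0.4]]'
python3 - <<'E'
from h import *
to(574,308,64)
p=eyes.read_camera('top');cv2.imwrite('pics/t2.png',cv2.resize(p['pixels'][150:310,110:400],None,fx=2.5,fy=2.5)[:,:,::-1])
E
```

```text
t: 10.75
eef_pos: [573.9, 309.4, 127.3]
tcp_rot: [-3.141, 0.0, 1.437]
ft_force: [-0.2, -0.8, -2.9]
opening: 0.499
grip_force: 30.0
t: 12.0
eef_pos: [574.2, 308.0, 66.1]
tcp_rot: [3.141, -0.0, 1.436]
ft_force: [-0.6, 0.2, -2.8]
opening: 0.504
grip_force: 30.0
t 12.0 at [574.2 308.   66.1] rot [ 3.141 -0.     1.436] open 0.50 F [-0.6  0.2 -2.8] | shift units x,y,z: -0.00 -0.00 0.03 turn 0.00
```

View pics/t2.png

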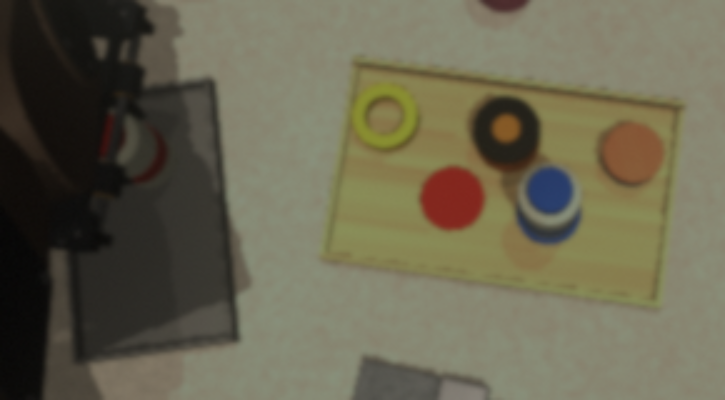

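Bottle red is inside the tray, and the red disc is bare at about pixel (229, 291) in the full image. I lower 2 mm, release and go to blue.

```bash
python3 -m inch '[[[0,0,0.03],0,0.4],[[0,0,0],0,0.4],[[0,0,0],0,-0.6],[[0,0,0],0,-0.6],[[0,0,0],0,-0.6],[[0,0,0],0,-0.6],[[0,0,-0.2],0,-0.6],[[0,0,-0.4],0,-0.6],[[0,0,-0.5],0,-0.6],[[0,0,-0.4],0,-0.6]]'
python3 -m inch '[[[-0.2,0,0],0,-0.6],[[-0.6,0,0],0,-0.6],[[-0.7,0,0],0,-0.6],[[-0.7,0,0],0,-0.6],[[-0.7,0,0],0,-0.6],[[-0.7,0,0],0,-0.6],[[-0.7,0,0],0,-0.6],[[-0.7,0,0],0,-0.6],[[-0.4,0,0],0,-0.6],[[-0.2,0,0],0,-0.6]]'
python3 - <<'E'
from h import *
np.set_printoptions(precision=1,suppress=True)
to(530,-25,68,1.437)
p=eyes.read_camera('top')
def cen(m):
    n,l,s,c=cv2.connectedComponentsWithStats(m);i=1+s[1:,4].argmax();return c[i][::-1],s[i,4]
c,a=cen(hsv(p,(0,140,60),(7,255,255),(205,250,270,310))|hsv(p,(173,140,60),(180,255,255),(205,250,270,310)));print('disc_red',c,a,ray(p,c,8))
w=eyes.read_camera('wrist');print('predicted blue top',proj(w,(530,-25,128)));c,a=cen(hsv(w,(105,130,60),(125,255,255),(150,300,260,380)));print(c,a)
c,a=cen(hsv(p,(0,120,60),(8,255,255),(190,230,140,190)));print('red cap in tray',c,a,ray(p,c,124))
E
```

```text
t: 13.3
eef_pos: [574.3, 308.0, 156.1]
tcp_rot: [3.14, -0.001, 1.436]
ft_force: [0.3, 0.0, 0.5]
opening: 0.798
grip_force: 0.0
t: 14.55
eef_pos: [528.2, -26.5, 153.5]
tcp_rot: [-3.141, 0.0, 1.435]
ft_force: [0.0, 0.5, 0.0]
opening: 0.8
grip_force: 0.0
t 14.6 at [528.2 -26.5 153.5] rot [-3.1  0.   1.4] open 0.80 F [0.  0.5 0. ] | shift units x,y,z: 0.03 0.03 1.42 turn -0.02Traceback (most recent call last):
  File "<stdin>", line 7, in <module>
  File "<stdin>", line 6, in cen
ValueError: attempt to get argmax of an empty sequence
```

```bash
python3 -m inch '[[[0.03,0.03,0.2],0,-0.6],[[0,0,0.3],0,-0.6],[[0,0,0.3],0,-0.6],[[0,0,0.3],0,-0.6],[[0,0,0.32],0,-0.6],[[0,0,0],0,-0.6],[[0,0,0],0,0.4],[[0,0,0],0,0.4],[[0,0,0],0,0.4],[[0,0,0],0,0.4]]'
python3 -m inch '[[[0,0,0],0,0.4],[[0,0,0],0,0.4],[[0,0,-0.1],0,0.4],[[0,0,-0.2],0,0.4],[[0,0,-0.3],0,0.4],[[0,0,-0.3],0,0.4],[[0,0,-0.1],0,0.4],[[0,0,0],0,0.4],[[0,0,0],0,0.4],[[0,0,0],0,0.4]]'
python3 - <<'E'
from h import *
to(474,298,65,1.437)
p=eyes.read_camera('side')
cv2.imwrite('pics/s3.png',p['pixels'][:,:,::-1])
E
```

```text
t: 15.85
eef_pos: [531.3, -23.6, 69.2]
tcp_rot: [3.141, 0.0, 1.436]
ft_force: [0.6, 0.3, 2.8]
opening: 0.499
grip_force: 30.0
t: 17.1
eef_pos: [530.9, -23.5, 128.3]
tcp_rot: [-3.141, 0.0, 1.436]
ft_force: [-0.1, -0.1, -1.5]
opening: 0.501
grip_force: 30.0
t 17.1 at [530.9 -23.5 128.3] rot [-3.141  0.     1.436] open 0.50 F [-0.1 -0.1 -1.5] | shift units x,y,z: 5.18 -1.66 1.05 turn -0.01
```

View pics/s3.png

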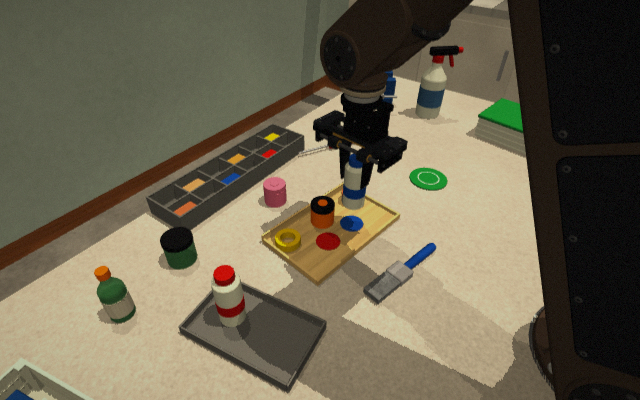

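Side view: bottle_red stands upright in the tray at (295, 229), bottle_blue is held, both discs are bare and the jar is unmoved at (212, 322). I set blue down.

```bash
python3 -m inch '[[[0.25,-0.08,0],0,0.4],[[0.5,-0.16,0],0,0.4],[[0.6,-0.19,0],0,0.4],[[0.6,-0.19,0],0,0.4],[[0.6,-0.19,0],0,0.4],[[0.6,-0.19,0],0,0.4],[[0.6,-0.19,0],0,0.4],[[0.6,-0.19,0],0,0.4],[[0.5,-0.16,0],0,0.4],[[0.33,-0.12,0],0,0.4]]'
python3 -m inch '[[[0,0,0],0,0.4],[[0,0,0.2],0,0.4],[[0,0,0.25],0,0.4],[[0,0,0.25],0,0.4],[[0,0,0.15],0,0.4],[[0,0,0.1],0,0.4],[[0,0,0.06],0,0.4],[[0,0,0.04],0,0.4],[[0,0,0],0,0.4],[[0,0,0],0,0.4]]'
python3 -c "
from h import *
to(474,298,65)"
python3 -m inch '[[[0,0,0],0,-0.6],[[0,0,0],0,-0.6],[[0,0,0],0,-0.6],[[0,0,0],0,-0.6],[[0,0,-0.2],0,-0.6],[[0,0,-0.4],0,-0.6],[[0,0,-0.5],0,-0.6],[[0,0,-0.4],0,-0.6],[[0,0,0],0,-0.6],[[0,0,0],0,-0.6]]'
python3 - <<'E'
from h import *
np.set_printoptions(precision=1,suppress=True)
p=eyes.read_camera('top')
for n,z in(('disc_red',8),('disc_blue',8),('jar',30)):
    for d in eyes.cut_out(n,p)[:2]: print(n,round(d['score'],2),np.array(d['centre']),d['mask'].sum(),ray(p,d['centre'],z))
for nm,lo,hi in(('r',(0,140,40),(6,255,255)),('b',(108,140,40),(125,255,255)),('orange dot',(7,140,60),(18,255,255))):
    m=hsv(p,lo,hi,(190,250,272,345))
    n,l,s,c=cv2.connectedComponentsWithStats(m)
    for i in range(1,n):
        if s[i,4]>50: print(nm,c[i][::-1],s[i,4],'z8',ray(p,c[i][::-1],8),'z61',ray(p,c[i][::-1],61))
to(589,8,140)
cv2.imwrite('pics/t4.png',p['pixels'][:,:,::-1])
E
```

```text
t: 18.4
eef_pos: [473.0, 299.7, 128.6]
tcp_rot: [-3.141, 0.0, 1.438]
ft_force: [0.4, -0.5, -1.8]
opening: 0.501
grip_force: 30.0
t: 19.65
eef_pos: [474.1, 297.9, 66.0]
tcp_rot: [3.141, -0.0, 1.437]
ft_force: [0.4, -0.0, -2.5]
opening: 0.5
grip_force: 30.0
t 19.6 at [474.1 297.9  66. ] rot [ 3.141 -0.     1.437] open 0.50 F [ 0.4 -0.  -2.5] | shift units x,y,z: 0.00 -0.00 0.02 turn 0.00
t: 20.9
eef_pos: [473.7, 297.7, 155.4]
tcp_rot: [-3.141, 0.0, 1.436]
ft_force: [1.3, 0.6, -0.2]
opening: 0.801
grip_force: 0.0
disc_red 0.65 [229.6 292.5] 531 [539.3  50.1]
disc_blue 0.79 [237.4 328.5] 550 [523.1 -24. ]
jar 0.87 [202.6 311. ] 663 [591.7  11.5]
jar 0.67 [136.4 311.6] 705 [732.9  10.6]
r [228.9 290.5] 451 z8 [540.9  54.2] z61 [533.7  50.4]
b [234.5 328.9] 403 z8 [529.2 -24.9] z61 [522.6 -24.4]
orange dot [200.9 312.1] 123 z8 [599.7   9.8] z61 [589.3   8.4]
orange dot [215.5 313.5] 57 z8 [568.7   6.8] z61 [560.1   5.5]
orange dot [228.5 291.3] 79 z8 [541.6  52.7] z61 [534.4  48.9]
t 21.1 at [473.8 297.7 155. ] rot [-3.1  0.   1.4] open 0.80 F [ 0.2 -0.2  0.7] | shift units x,y,z: -4.53 2.55 0.25 turn 0.00
```

View pics/t4.png

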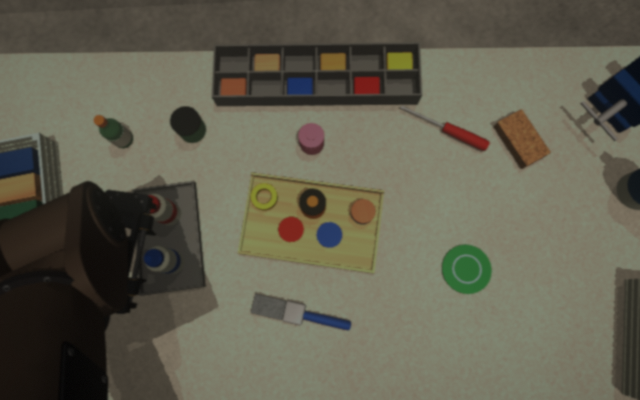

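Top view: both bottles stand in the tray at (208, 160) and (260, 160), and the jar is still at (203, 312). The discs measure red (541, 54) and blue (529, -25). I go for the jar.

```bash
python3 -m inch '[[[-0.2,0.1,0],0,-0.6],[[-0.4,0.25,0],0,-0.6],[[-0.55,0.3,0],0,-0.6],[[-0.55,0.3,0],0,-0.6],[[-0.55,0.3,0],0,-0.6],[[-0.55,0.3,0],0,-0.6],[[-0.55,0.3,0],0,-0.6],[[-0.55,0.3,0],0,-0.6],[[-0.4,0.25,0],0,-0.6],[[-0.23,0.15,0],0,-0.6]]'
python3 -m inch '[[[0,0,0.2],0,-0.6],[[0,0,0.3],0,-0.6],[[0,0,0.3],0,-0.6],[[0,0,0],0,-0.6],[[0,0,0],0,-0.6],[[0,0,0],0,-0.6],[[0,0,0],0,-0.6],[[0,0,0],0,-0.6],[[0,0,0],0,-0.6],[[0,0,0],0,-0.6]]' >/dev/null
python3 - <<'E'
from h import *
to(589.5,8,29,1.437)
p=eyes.read_camera('wrist');cv2.imwrite('pics/w5.png',p['pixels'][:,:,::-1])
print(proj(p,(589.5,8,61)))
E
```

```text
t: 22.35
eef_pos: [589.5, 6.1, 155.5]
tcp_rot: [-3.141, 0.0, 1.435]
ft_force: [-1.5, 0.2, 0.4]
opening: 0.797
grip_force: 0.0
t 23.6 at [589.2   7.9 107.8] rot [3.142 0.    1.436] open 0.80 F [-0.4 -0.1 -0. ] | shift units x,y,z: 0.00 0.00 1.31 turn -0.01
[219.41806908 314.71287196]
```

View pics/w5.png

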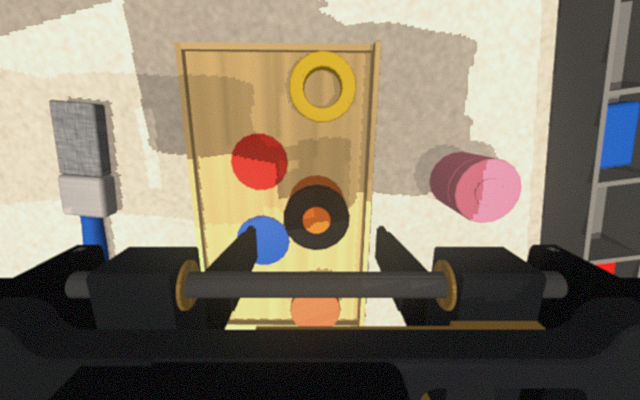

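The orange dot is at (220, 316) against a prediction of (219, 315). I descend and grasp.

```bash
python3 -m inch '[[[0,0,0.3],0,-0.6],[[0,0,0.4],0,-0.6],[[0,0,0.3],0,-0.6],[[0,0,0.2],0,-0.6],[[0,0,0.1],0,-0.6],[[0,0,0],0,-0.6],[[0,0,0],0,0.3],[[0,0,0],0,0.3],[[0,0,0],0,0.3],[[0,0,0],0,0.3]]'
python3 -m inch '[[[0,0,0],0,0.3],[[0,0,0],0,0.3],[[0,0,-0.1],0,0.3],[[0,0,-0.2],0,0.3],[[0,0,-0.3],0,0.3],[[0,0,-0.3],0,0.3],[[0,0,-0.2],0,0.3],[[0,0,-0.1],0,0.3],[[0,0,0],0,0.3],[[0,0,0],0,0.3]]'
python3 - <<'E'
from h import *
np.set_printoptions(precision=1,suppress=True)
p=eyes.read_camera('top');q=eyes.read_camera('side')
for n,r,b in(('top',p,(230,310,430,510)),('side',q,(160,200,400,455))):
    m=hsv(r,(45,120,40),(85,255,255),b);h,_=cv2.findContours(m,0,2);c=max(h,key=cv2.contourArea);e=cv2.fitEllipse(c)[0];print(n,e,cv2.contourArea(c),ray(r,e[::-1],4))
to(461,-303,27)
E
```

```text
t: 24.9
eef_pos: [589.4, 7.9, 30.1]
tcp_rot: [3.141, 0.0, 1.436]
ft_force: [-0.8, 0.0, 5.0]
opening: 0.564
grip_force: 30.0
t: 26.15
eef_pos: [589.0, 8.0, 101.3]
tcp_rot: [-3.141, 0.0, 1.436]
ft_force: [0.1, 0.4, -2.2]
opening: 0.564
grip_force: 30.0
top (466.2254943847656, 268.8819580078125) 1673.5 [ 459.6 -301.6]
side (427.94354248046875, 178.52064514160156) 595.0 [ 458.1 -302.6]
t 26.2 at [589.    8.  101.2] rot [-3.1  0.   1.4] open 0.57 F [ 0.1  0.6 -2.1] | shift units x,y,z: -5.42 -1.42 1.24 turn 0.00
```

```bash
python3 -m inch '[[[-0.25,-0.07,0],0,0.3],[[-0.5,-0.13,0],0,0.3],[[-0.65,-0.17,0],0,0.3],[[-0.65,-0.17,0],0,0.3],[[-0.65,-0.18,0],0,0.3],[[-0.65,-0.18,0],0,0.3],[[-0.65,-0.18,0],0,0.3],[[-0.65,-0.18,0],0,0.3],[[-0.5,-0.13,0],0,0.3],[[-0.26,-0.07,0],0,0.3]]'
python3 -m inch '[[[0,0,0],0,0.3],[[0,0,0.2],0,0.3],[[0,0,0.3],0,0.3],[[0,0,0.3],0,0.3],[[0,0,0.2],0,0.3],[[0,0,0.1],0,0.3],[[0,0,0.07],0,0.3],[[0,0,0.02],0,0.3],[[0,0,0],0,0.3],[[0,0,0],0,0.3]]'
python3 -c "
from h import *
to(459,-302,28.1)"
```

```text
t: 27.5
eef_pos: [457.7, -303.6, 101.7]
tcp_rot: [-3.141, -0.0, 1.435]
ft_force: [0.5, 0.2, -1.9]
opening: 0.568
grip_force: 30.0
t: 28.75
eef_pos: [459.0, -302.1, 30.8]
tcp_rot: [3.141, 0.0, 1.436]
ft_force: [-0.2, 0.2, -2.0]
opening: 0.561
grip_force: 30.0
t 28.8 at [ 459.  -302.1   30.8] rot [3.141 0.    1.436] open 0.56 F [-0.2  0.2 -2. ] | shift units x,y,z: 0.00 -0.00 0.04 turn 0.00
```

```bash
python3 -m inch '[[[0,0,0.04],0,0.3],[[0,0,0],0,0.3],[[0,0,0],0,-0.6],[[0,0,0],0,-0.6],[[0,0,0],0,-0.6],[[0,0,0],0,-0.6],[[0,0,-0.2],0,-0.6],[[0,0,-0.4],0,-0.6],[[0,0,-0.5],0,-0.6],[[0,0,-0.5],0,-0.6]]'
python3 -m inch '[[[0.2,0,-0.4],0,-0.6],[[0.6,0,-0.1],0,-0.6],[[0.7,0,0],0,-0.6],[[0.7,0,0],0,-0.6],[[0.7,0,0],0,-0.6],[[0.7,0,0],0,-0.6],[[0.7,0,0],0,-0.6],[[0.7,0,0],0,-0.6],[[0.4,0,0],0,-0.6],[[0.2,0,0],0,-0.6]]'
python3 - <<'E'
from h import *
np.set_printoptions(precision=1,suppress=True)
p=eyes.read_camera('top');q=eyes.read_camera('side')
cv2.imwrite('pics/ts6.png',np.hstack([cv2.resize(p['pixels'][170:310,120:520],(400,140)),q['pixels'][150:290,380:500]])[:,:,::-1])
for r,b in((p,(230,310,430,510)),):
    m=hsv(r,(5,130,60),(20,255,255),b);n,l,s,c=cv2.connectedComponentsWithStats(m)
    for i in range(1,n):
        if s[i,4]>20: print('jar dot',s[i,4],ray(r,c[i][::-1],59))
for nm,lo,hi in(('r',(0,140,50),(6,255,255)),('b',(108,140,40),(125,255,255))):
    n,l,s,c=cv2.connectedComponentsWithStats(hsv(p,lo,hi,(190,285,140,195)))
    for i in range(1,n):
        if s[i,4]>60: print(nm,c[i][::-1],s[i,2:],ray(p,c[i][::-1],124))
to(474,298,155);to(574,308,155)
E
```

```text
t: 30.0
eef_pos: [458.9, -301.9, 125.8]
tcp_rot: [3.141, 0.0, 1.436]
ft_force: [0.4, 0.3, 0.7]
opening: 0.803
grip_force: 0.0
t: 31.25
eef_pos: [504.0, 32.1, 154.7]
tcp_rot: [3.141, 0.0, 1.438]
ft_force: [0.8, 0.1, 0.9]
opening: 0.8
grip_force: 0.0
jar dot 80 [ 451.6 -270.8]
jar dot 129 [ 458.6 -301.8]
r [203.6 149.7] [ 18  18 248] [572.6 307.6]
b [257.1 153. ] [ 17  16 211] [474.  294.7]
t 31.4 at [504.   31.5 154.4] rot [3.1 0.  1.4] open 0.80 F [-0.  -0.2 -0.8] | shift units x,y,z: 4.34 -1.09 -0.01 turn 0.00
t 31.4 at [504.   31.5 154.4] rot [3.1 0.  1.4] open 0.80 F [-0.  -0.2 -0.8] | shift units x,y,z: 4.72 0.54 -0.01 turn 0.00
```

View pics/ts6.png

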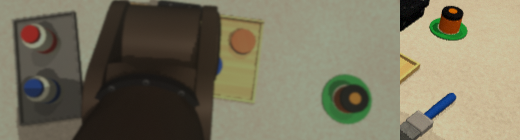

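The jar stands on the pad; its dot measures (458.6, -301.8) against the pad centre (459, -302). Both bottles stand in the tray. Now blue goes back.

```bash
python3 -m inch '[[[0.25,-0.06,0],0,-0.6],[[0.45,-0.11,0],0,-0.6],[[0.5,-0.12,0],0,-0.6],[[0.5,-0.12,0],0,-0.6],[[0.5,-0.12,0],0,-0.6],[[0.5,-0.12,0],0,-0.6],[[0.5,-0.13,0],0,-0.6],[[0.5,-0.13,0],0,-0.6],[[0.42,-0.11,0],0,-0.6],[[0.22,-0.07,0],0,-0.6]]'
python3 -m inch '[[[0,0,0],0,-0.6],[[0,0,0.2],0,-0.6],[[0,0,0.3],0,-0.6],[[0,0,0.4],0,-0.6],[[0,0,0.3],0,-0.6],[[0,0,0.2],0,-0.6],[[0,0,0.1],0,-0.6],[[0,0,0],0,-0.6],[[0,0,0],0,0.4],[[0,0,0],0,0.4]]'
python3 -m inch '[[[0,0,0],0,0.4],[[0,0,0],0,0.4],[[0,0,0],0,0.4],[[0,0,-0.1],0,0.4],[[0,0,-0.3],0,0.4],[[0,0,-0.3],0,0.4],[[0,0,-0.2],0,0.4],[[0,0,-0.1],0,0.4],[[0,0,0],0,0.4],[[0,0,0],0,0.4]]'
python3 -c "
from h import *
to(529.5,-24.5,69)"
```

```text
t: 32.6
eef_pos: [473.7, 298.7, 153.9]
tcp_rot: [-3.141, 0.0, 1.437]
ft_force: [0.0, -0.8, -0.9]
opening: 0.803
grip_force: 0.0
t: 33.85
eef_pos: [474.2, 297.9, 64.5]
tcp_rot: [3.141, -0.0, 1.437]
ft_force: [-0.5, 0.1, 0.9]
opening: 0.646
grip_force: 0.0
t: 35.1
eef_pos: [473.8, 297.7, 123.5]
tcp_rot: [-3.141, 0.001, 1.436]
ft_force: [-0.3, -0.2, -2.1]
opening: 0.499
grip_force: 30.0
t 35.1 at [473.8 297.7 123.5] rot [-3.141e+00  1.000e-03  1.436e+00] open 0.50 F [-0.3 -0.2 -2.1] | shift units x,y,z: -5.20 1.64 0.91 turn 0.00
```

```bash
python3 -m inch '[[[-0.25,0.08,0],0,0.4],[[-0.5,0.16,0],0,0.4],[[-0.6,0.19,0],0,0.4],[[-0.6,0.19,0],0,0.4],[[-0.6,0.19,0],0,0.4],[[-0.6,0.19,0],0,0.4],[[-0.6,0.19,0],0,0.4],[[-0.6,0.19,0],0,0.4],[[-0.5,0.16,0],0,0.4],[[-0.35,0.1,0],0,0.4]]'
python3 -m inch '[[[0,0,0],0,0.4],[[0,0,0.2],0,0.4],[[0,0,0.25],0,0.4],[[0,0,0.2],0,0.4],[[0,0,0.12],0,0.4],[[0,0,0.08],0,0.4],[[0,0,0.04],0,0.4],[[0,0,0],0,0.4],[[0,0,0],0,0.4],[[0,0,0],0,0.4]]'
python3 -c "
from h import *
to(529.5,-24.5,68.5)"
```

```text
t: 36.35
eef_pos: [529.4, -26.8, 123.7]
tcp_rot: [-3.141, 0.0, 1.435]
ft_force: [-0.1, 0.3, -1.9]
opening: 0.498
grip_force: 30.0
t: 37.6
eef_pos: [529.9, -24.6, 70.9]
tcp_rot: [3.141, 0.0, 1.436]
ft_force: [0.5, 0.3, -1.5]
opening: 0.498
grip_force: 30.0
t 37.6 at [529.9 -24.6  70.9] rot [3.141 0.    1.436] open 0.50 F [ 0.5  0.3 -1.5] | shift units x,y,z: 0.00 -0.01 0.04 turn 0.00
```

```bash
python3 -m inch '[[[0,0,0.04],0,0.4],[[0,0,0],0,0.4],[[0,0,0],0,-0.6],[[0,0,0],0,-0.6],[[0,0,0],0,-0.6],[[0,0,0],0,-0.6],[[0,0,-0.2],0,-0.6],[[0,0,-0.4],0,-0.6],[[0,0,-0.5],0,-0.6],[[0,0,-0.35],0,-0.6]]'
python3 -m inch '[[[0.2,0,0],0,-0.6],[[0.5,0,0],0,-0.6],[[0.7,0,0],0,-0.6],[[0.7,0,0],0,-0.6],[[0.7,0,0],0,-0.6],[[0.7,0,0],0,-0.6],[[0.7,0,0],0,-0.6],[[0.7,0,0],0,-0.6],[[0.5,0,0],0,-0.6],[[0.19,-0.02,0],0,-0.6]]'
python3 -c "
from h import *
to(573.5,308,65)
p=eyes.read_camera('top');q=eyes.read_camera('side')
cv2.imwrite('pics/ts7.png',np.hstack([cv2.resize(p['pixels'][170:290,120:400],None,fx=1.5,fy=1.5),cv2.resize(q['pixels'][160:280,240:420],None,fx=1.5,fy=1.5)])[:,:,::-1])"
```

```text
t: 38.85
eef_pos: [530.0, -24.6, 157.3]
tcp_rot: [3.14, 0.0, 1.436]
ft_force: [-0.7, -0.9, 0.2]
opening: 0.797
grip_force: 0.0
t: 40.1
eef_pos: [572.7, 309.8, 154.1]
tcp_rot: [-3.14, 0.001, 1.438]
ft_force: [0.3, -0.7, -0.3]
opening: 0.802
grip_force: 0.0
t 40.1 at [572.7 309.8 154.1] rot [-3.140e+00  1.000e-03  1.438e+00] open 0.80 F [ 0.3 -0.7 -0.3] | shift units x,y,z: -0.03 0.02 1.49 turn 0.00
```

View pics/ts7.png

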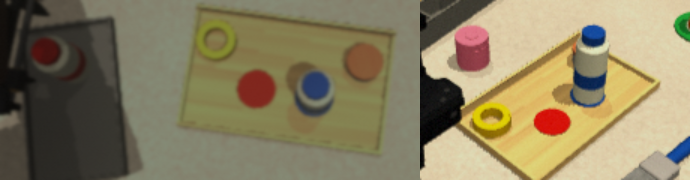

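The blue bottle stands upright on the blue disc, with the disc's rim showing all round its foot. Now the red bottle.

```bash
python3 -m inch '[[[0,0,0],0,-0.6],[[0,0,0.2],0,-0.6],[[0,0,0.3],0,-0.6],[[0,0,0.4],0,-0.6],[[0,0,0.3],0,-0.6],[[0,0,0.2],0,-0.6],[[0,0,0.08],0,-0.6],[[0,0,0],0,-0.6],[[0,0,0],0,0.4],[[0,0,0],0,0.4]]'
python3 -m inch '[[[0,0,0],0,0.4],[[0,0,0],0,0.4],[[0,0,0],0,0.4],[[0,0,-0.1],0,0.4],[[0,0,-0.3],0,0.4],[[0,0,-0.3],0,0.4],[[0,0,-0.2],0,0.4],[[0,0,-0.1],0,0.4],[[0,0,0],0,0.4],[[0,0,0],0,0.4]]'
python3 -c "
from h import *
to(540.5,54.5,69)"
```

```text
t: 41.45
eef_pos: [573.7, 308.1, 67.0]
tcp_rot: [3.141, -0.0, 1.437]
ft_force: [-0.3, -0.3, 0.6]
opening: 0.645
grip_force: 0.0
t: 42.7
eef_pos: [573.2, 307.9, 125.8]
tcp_rot: [-3.141, 0.001, 1.437]
ft_force: [0.1, -0.5, -2.1]
opening: 0.498
grip_force: 30.0
t 42.7 at [573.2 307.9 125.8] rot [-3.141e+00  1.000e-03  1.437e+00] open 0.50 F [ 0.1 -0.5 -2.1] | shift units x,y,z: -4.26 0.03 0.95 turn 0.00
```

```bash
python3 -m inch '[[[-0.2,0,0],0,0.4],[[-0.4,0,0],0,0.4],[[-0.5,0,0],0,0.4],[[-0.5,0,0],0,0.4],[[-0.5,0,0],0,0.4],[[-0.5,0,0],0,0.4],[[-0.5,0,0],0,0.4],[[-0.5,0.01,0],0,0.4],[[-0.4,0.01,0],0,0.4],[[-0.26,0.01,0],0,0.4]]'
python3 -m inch '[[[0,0,0],0,0.4],[[0,0,0.2],0,0.4],[[0,0,0.25],0,0.4],[[0,0,0.2],0,0.4],[[0,0,0.12],0,0.4],[[0,0,0.08],0,0.4],[[0,0,0.03],0,0.4],[[0,0,0],0,0.4],[[0,0,0],0,0.4],[[0,0,0],0,0.4]]'
python3 -c "
from h import *
to(540.5,54.5,70.5)"
```

```text
t: 43.95
eef_pos: [540.3, 52.4, 126.5]
tcp_rot: [-3.141, 0.0, 1.435]
ft_force: [0.7, 0.2, -1.4]
opening: 0.496
grip_force: 30.0
t: 45.2
eef_pos: [541.1, 54.4, 73.9]
tcp_rot: [3.141, 0.0, 1.436]
ft_force: [-0.4, 0.2, -2.8]
opening: 0.495
grip_force: 30.0
t 45.2 at [541.1  54.4  73.9] rot [3.141 0.    1.436] open 0.49 F [-0.4  0.2 -2.8] | shift units x,y,z: 0.00 -0.01 0.06 turn 0.00
```

```bash
python3 -m inch '[[[0,0,0.03],0,0.4],[[0,0,0.02],0,0.4],[[0,0,0],0,0.4],[[0,0,0],0,-0.6],[[0,0,0],0,-0.6],[[0,0,0],0,-0.6],[[0,0,0],0,-0.6],[[0,0,-0.2],0,-0.6],[[0,0,-0.5],0,-0.6],[[0,0,-0.5],0,-0.6]]'
python3 -m inch '[[[0,0,-0.5],0,-0.6],[[0.3,0,-0.2],0,-0.6],[[0.6,0,0],0,-0.6],[[0.6,0,0],0,-0.6],[[0.6,0,0],0,-0.6],[[0.6,0,0],0,-0.6],[[0.6,0,0],0,-0.6],[[0.4,0,0],0,-0.6],[[0.2,0,0],0,-0.6],[[0,0,0],0,-0.6]]'
python3 - <<'E'
from h import *
np.set_printoptions(precision=1,suppress=True)
p=eyes.read_camera('top');q=eyes.read_camera('side')
cv2.imwrite('pics/ts8.png',np.vstack([p['pixels'][160:300,220:520],q['pixels'][150:290,230:530]])[:,:,::-1])
for nm,lo,hi in(('r',(0,160,90),(6,255,255)),('b',(108,130,60),(125,255,255))):
    n,l,s,c=cv2.connectedComponentsWithStats(hsv(p,lo,hi,(205,245,268,345)))
    for i in range(1,n):
        if s[i,4]>60: print(nm,c[i][::-1],s[i],ray(p,c[i][::-1],128))
for n,z in(('tape',16),('tin',36)):
    for d in eyes.cut_out(n,p)[:1]: print(n,np.array(d['centre']),ray(p,d['centre'],z))
E
```

```text
t: 46.45
eef_pos: [541.0, 54.5, 144.1]
tcp_rot: [3.141, 0.0, 1.436]
ft_force: [-0.3, 0.5, -0.4]
opening: 0.8
grip_force: 0.0
t: 47.7
eef_pos: [572.2, 286.6, 184.3]
tcp_rot: [-3.141, 0.0, 1.437]
ft_force: [0.3, -1.1, 0.9]
opening: 0.802
grip_force: 0.0
r [220.3 285.4] [278 212  16  17 220] [540.3  55.1]
b [226.7 330.1] [323 219  15  16 199] [528.6 -26. ]
tape [188.7 261.5] [624.2 115.2]
tin [208.9 364.9] [577.4 -97.2]
```

View pics/ts8.png

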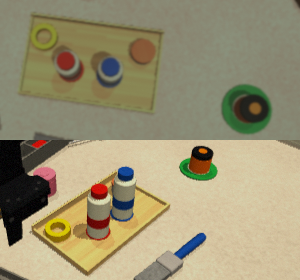

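Both bottles stand on their own discs and the jar is on the pad. The tape, at about (197, 264), and the tin are where they were. I hand in.

```bash
python3 -c "
from cell import env
print(env.job_done())"
```

```text
the job is handed in; nothing more can be done
None
```

The job is handed in at about 48 s of the 131 s allowed, with no verdict returned: in the last pictures the jar stood centred on the green pad, both bottles stood upright on their own discs, and the tape and tin looked unmoved.

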